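# Pin the inspection rest and hold the probe on the ringed spot

## Task

On the inspection rest, swing the arm fully home into its fork and lock it by putting the T-handled pin right down through fork and arm; then let go of the pin. Next take the sprung probe from its stand and hold it square to the sloping test piece with its point inside the scribed ring, pressed gently until the sprung tip is about half-way in (6 of its 12 mm), and finish holding it there: do not let go. Leave the ball-headed pin in its stand.

Things in the scene. Friction and masses are not known exactly. Their poses are not given: they have to be found in the camera images.
- rest: inspection rest, fixed: grey base 110 x 250 x 12 mm (y -120 to +130). Origin on the bench, z up. At y = +100 a pivot post, at y = -80 a fork of two grey lugs 44 x 42 mm (heights 20-32 and 48-60 mm), each with an upright 14 mm hole, joined by a wall at x = +22 to +34 and open to -x, its front, which faces the robot roughly.
- lock_mouth (a point): centre of the mouth of the fork's upper hole, on top of the upper lug, 60 mm above the bench; the hole axis is vertical.
- pivot (a point): top face of the arm on its vertical pivot axis, 46 mm above the bench.
- swing_arm (a joint): rad; flat steel arm 36 mm wide at heights 34-46 mm, 200 mm long from the pivot, 15.5 mm hole 180 mm from it. 0 = home at its stop, along the rest's -y, end in the fork, holes in line; positive = swung out to the rest's -x, at most 0.7. Starts swung out. About 1 N at push_edge moves it; friction keeps it where left.
- push_edge (a point): point on the front (-x) edge of the arm, half-way up it (40 mm above the bench), 135 mm from the pivot axis; its x axis points across the arm towards home. 45 mm of the edge are free here, between test piece and fork, to push the arm home with closed fingers.
- spot (a point): centre of the scribed ring, 15 mm across, on the test piece: a steel plate 70 x 64 x 10 mm on top of the arm, 75 mm from the pivot axis, leaning 0.35 rad (20 degrees) so that its face looks up and to the front, with a screw head 2 mm high at each corner and its highest edge 87 mm above the bench. The point's z axis points square out of the face.
- lock_pin: T-handled steel pin, 80 g, hanging upright by its 26 mm collar (6 mm thick) in a stand. Origin at the middle of the collar's underside, z up. Below: shank 12 mm across, 44 mm long, last 5 mm tapered. Above: 10 mm neck, then a cross bar 44 mm along its y, 10 mm in x, 24 to 38 mm above the origin. Home in the fork its collar lies on the upper lug, origin at lock_mouth.
- spare_pin: another steel pin, with a 24 mm ball for a head, in a like stand: to be left alone. Origin under its collar. It may stand left or right.
- stand_a: fixed plywood stand 60 x 60 mm, top 60 mm above the bench, with the T-handled pin hanging in a 14 mm hole at its centre. Origin on the bench.
- stand_b: the like stand of the ball-headed pin, in which that pin hangs.
- probe_stand: fixed plywood stand 70 x 70 mm, top 85 mm above the bench, with the probe hanging in a 22 mm hole at its centre. Origin on the bench.
- probe: hand probe, 130 g, hanging upright by its 34 mm black flange (5 mm thick). Origin at the middle of the flange's underside, z up along the probe. Above: square grey grip 24 x 24 mm (sides along x and y), 5 to 57 mm above the origin, and a 2 mm cap. Below: 19 mm barrel 45 mm long; from it an 8 mm round-nosed steel tip sticks out 20 mm.
- probe_tip (a joint): how far the probe's sprung tip is pressed in, m: 0 free, 0.012 fully in. The spring takes 1.2 N at the start and 0.3 N more per mm (3 N half-way).
- probe_point (a point): the nose end of the sprung tip, 65 mm below the probe's origin along its axis when the tip is free.

How it is judged:
On the way, in this order (a step that is already met when the one before it is completed fails the run):
1. the arm is swung home into the fork (value of joint swing_arm below 0.03 rad), for 0.2 s.
2. the T-handled pin is fully down through fork and arm and let go (value of joint swing_arm below 0.03 rad and distance between lock_pin and lock_mouth below 0.006 m and angle between lock_pin's own z axis and vertical below 0.12 rad and contact force between the fingers and lock_pin below 0.1 N), for 0.2 s.
At the end, for the whole second after the job is handed in: Arm home within 0.03 rad; T-pin down within 6 mm, upright within 0.12 rad, untouched; probe held in the fingers at rest, clear of its stand, point within 7.5 mm of the spot, square within 0.15 rad, tip pressed in 3 to 9 mm at 0.8 to 8 N; ball-headed pin within 20 mm of its start (all of step 2 and distance between probe_point and spot below 0.0075 m and angle between the z axis of probe and the z axis of spot, either way round below 0.15 rad and value of joint probe_tip between 0.003 and 0.009 m and contact force between probe and rest between 0.8 and 8 N and contact force between the fingers and probe above 1 N and contact force between probe and probe_stand below 0.1 N and linear speed of probe below 0.01 m/s and distance of spare_pin from where it was at the start of the episode below 0.02 m); the arm keeps its last pose, push and grip.
It fails at once if the probe is rammed into the test piece (over 25 N) (contact force between probe and rest above 25 N).
It fails at once if the ball-headed pin is taken out or knocked about (over 20 mm) (distance of spare_pin from where it was at the start of the episode above 0.02 m).
It also fails if it takes over 69 s, if anything falls off the work surface, if the arm or the gripper's body presses on something with over 40 N, if the wrist force passes 120 N, or if a joint passes its speed limit or range.

## Robot

A 7-joint arm with a two-finger parallel gripper is mounted at the origin on a cart in front of the work surface, level with it; the furniture and walls round the work are solid. World frame = base frame: x ahead of the robot, y to its left, z up, the work surface at z = 0. Lengths are in m, angles in rad, forces in N, time in s.
With the tool pointing down it reaches from about 0.425 to 0.875 m from the base axis. Payload 4.7 kg.
Tool frame: the origin (TCP) lies on the mounting face of the last link; the fingertips stand 182 mm ahead of it and the grasp point (between the pads) lies ahead of it (ctrl.grip_point_offset is the z of the grasp point in the tool frame, in m); z points along the fingers, y is the line along which they close (so a half turn about z gives the same grasp; the last joint's range is limited). The gripper opens to 87 mm and grips with 3 to 60 N. Pads are 19 mm wide; open, the fingers measure 117 mm over their backs; the gripper's body (75 mm by 190 mm) begins 51 mm behind the grasp point.
Start: joints at [1.196, 0.321, -0.07, 1.45, 0.023, 1.371, -0.057], TCP at [0.246, -0.601, 0.405] pointing down, gripper open.
Joint ranges: [-2.86, 2.86], [-0.3, 2.09], [-1.38, 1.24], [0.06, 2.45], [-1.56, 4.7], [0.09, 2.05], [-2.69, 2.69]. Speed limits (rad/s): [2.57, 2.57, 3.14, 3.14, 3.14, 3.14, 3.14].

## Interface

Orientations are given as a rotation vector (axis times angle).
In Python, from bench import ctrl gives the robot as it stands.
- The arm moves only by the shell command python3 -m inch 'ROWS' [FORCE]. ROWS is rows parted by semicolons, their numbers by spaces, 1 to 20 of them, each of 5 numbers: dx, dy, dz in m, then a turn about the tool's z in rad, then the opening from 0.0 (shut) to 1.0 (fully open); each row is the pose to reach, as a shift and turn from the pose commanded when the command began, along the tool's axes at that moment; what a row does not reach only later rows make up. A row lasts 1/10 s, in which the tool goes at most 0.05 m and 0.15 rad, less where a joint would pass 70% of its speed; a pose out of reach is approached as far as the arm can. The fingers move at their own pace and stop on an object; FORCE is the grip in N (left out, the last holds). Time passes only in rows, so rows that do not move let the fingers close. It prints the time, the measured TCP pose, the force, the opening and the grip force at its end.
- ctrl.get_state(): the state, without advancing time (a new reading comes with each control period).
- ctrl.get_image(name): name is "scene" or "top" or "wrist"; returns (picture, depth): 384x512x3 uint8, red, green, blue; 384x512 float32, m along the optical axis (not along the pixel's ray), 0 where there is no reading.
- ctrl.camera_model(name): a dict with "vertical_fov" (degrees; the focal length in pixels is half the picture's height over the tangent of half this angle, whatever the lens; pixels are square), "cx", "cy" (the principal point, pixels), "rvec" (rotation vector, rad) and "tvec" (3), from world to camera coordinates, as OpenCV has them; the wrist camera has in their place "hand_eye" (4x4, takes a point from camera to tool coordinates, whose origin is the TCP and whose axes are the flange's). Camera axes: x right, y down, z forward; pixel columns grow to the right and rows downward; lengths in m; the calibration is good to about 2 mm. The wrist camera is an equidistant fisheye: a pixel r from the principal point sees the ray r / f radians off the axis. A picture is of the moment at which its call begins: read the wrist's pose just before it. camera_model takes no time and is no camera call.
- ctrl.close_job(): hands the job in; it is judged then, once.
The state is a dict: "time": time; "joint_positions": joint angles; "qd": joint speeds; "joint_torque": joint torques, N m; "position": TCP position; "tool_rot": TCP orientation; "ft_force": force on the tool from outside, world axes, zero at the start; "torque": the same for the moment, N m; "grip_width": opening from 0.0 (shut) to 1.0 (fully open); "grip_force": force on a finger pad.
Only numpy, scipy, OpenCV 4.12 (cv2) and the standard library are available. Lean on these libraries where they do the work, as an engineer would, in place of code of your own. Each camera call takes 0.05 s, during which the arm holds its last target. There are 200 camera calls.

## Working session

There is one attempt and no reset: what is moved stays moved. The work goes in short steps, Python scripts to look and compute and a shell command to move; the robot and the scene stay as the last step left them, time stands still between calls to the robot, and variables do not carry over. Pictures are saved under pics/ and viewed, at most 10 in all, crops included, and the job is handed in when it is done.

```bash
ls; mkdir -p pics; cat > h.py <<'E'
import numpy as np, cv2
from scipy.spatial.transform import Rotation as R
from bench import ctrl
def cam(name):
    m=ctrl.camera_model(name); f=192/np.tan(np.radians(m["vertical_fov"])/2); return m,f
def cloud(name,d=None):
    m,f=cam(name)
    if d is None: im,d=ctrl.get_image(name)
    v,u=np.mgrid[:384,:512]; 
    P=np.stack([(u-m["cx"])/f*d,(v-m["cy"])/f*d,d],-1)
    Rm=R.from_rotvec(np.ravel(m["rvec"])).as_matrix()
    W=(P-np.ravel(m["tvec"]))@Rm; W[d==0]=np.nan
    return W
def tool():
    s=ctrl.get_state(); return np.array(s["position"]),R.from_rotvec(s["tool_rot"]).as_matrix(),s
E
python3 - <<'E'
from h import *
for n in("top","scene"):
    im,d=ctrl.get_image(n); cv2.imwrite(f"pics/{n}.png",im[...,::-1]); np.save(f"{n}_d.npy",d); np.save(f"{n}_i.npy",im)
    W=cloud(n,d); np.save(f"{n}_w.npy",W)
    print(n,ctrl.camera_model(n),np.nanmin(W,(0,1)),np.nanmax(W,(0,1)))
print(ctrl.grip_point_offset,tool())
E
```

```text
pics
top {'vertical_fov': 46.542534479805425, 'cx': 254.8472583370035, 'cy': 193.98136480527816, 'rvec': array([ 2.2069848 , -1.99067765,  0.22504366]), 'tvec': array([-0.0626303 ,  0.53892315,  1.32066287])} [-0.27690867 -1.39795223 -0.97258282] [2.10727313 1.63277674 0.69000192]
scene {'vertical_fov': 48.94505871195938, 'cx': 257.0729014086019, 'cy': 190.04463520121084, 'rvec': array([ 0.75406837, -2.37655405,  1.34950312]), 'tvec': array([0.41687268, 0.22520025, 0.86327165])} [-0.11334399 -3.86973711 -0.96842324] [3.66447005 0.4922782  0.5509268 ]
0.1635 (array([ 0.24633665, -0.60132803,  0.40379066]), array([[ 9.25344606e-01,  3.79126509e-01, -6.70545196e-04],
       [ 3.79127098e-01, -9.25343405e-01,  1.49185223e-03],
       [-5.48838458e-05, -1.63469927e-03, -9.99998662e-01]]), {'time': 0.1, 'joint_positions': array([ 1.19608525,  0.32173243, -0.07012022,  1.45153487,  0.02257588,
        1.37074809, -0.05691466]), 'qd': array([ 0.00061185, -0.00254439,  0.00062896, -0.00234802, -0.0013385 ,
       -0.00088699,  0.0016638 ]), 'joint_torque': array([-9.83542341e-04, -4.92571306e+01, -4.06330414e-01, -3.13398385e+01,
       -6.42620330e-02,  3.94752645e-02,  5.41408463e-05]), 'position': array([ 0.24633665, -0.60132803,  0.40379066]), 'tool_rot': array([-3.08083750e+00, -6.06659629e-01,  5.80397521e-04]), 'ft_force': array([ 0.76243822, -0.43809764, -0.15523473]), 'torque': array([-0.00319516, -0.0049254 , -0.08249112]), 'grip_force': 0.0, 'grip_width': 0.9993776018981007})
```

View pics/top.png

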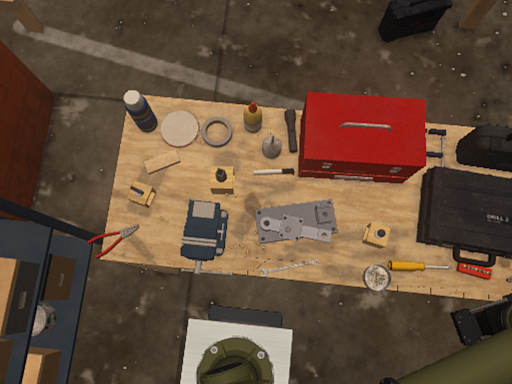

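View pics/scene.png

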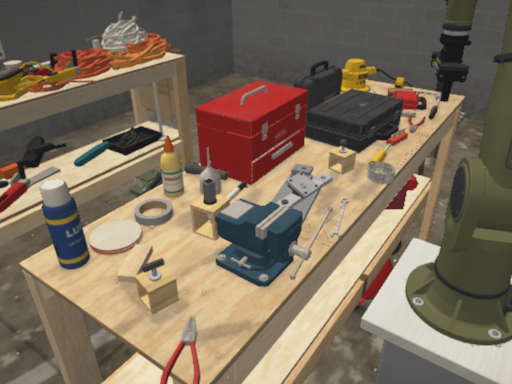

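The T-pin stand is at the left (140,195), the probe stand at (222,180), and the rest at (297,220). The ball pin is at the right (375,233), with a vise between the T-pin and the rest. Next I'll make enlarged crops.

```bash
python3 - <<'E'
from h import *
im=np.load("top_i.npy");W=np.load("top_w.npy")
def crop(a,u0,u1,v0,v1,s): return cv2.resize(a[v0:v1,u0:u1],None,fx=s,fy=s,interpolation=cv2.INTER_CUBIC)
a=crop(im,245,395,190,250,5); b=crop(im,115,245,165,215,5)
o=np.zeros((600,750,3),np.uint8); o[:300]=a;o[300:550,:650]=b
cv2.imwrite("pics/crop.png",o[...,::-1])
z=(W[...,2]*1000)
np.set_printoptions(linewidth=250)
def rep(n,u0,u1,v0,v1,lo,hi):
    w=W[v0:v1,u0:u1].reshape(-1,3); w=w[(w[:,2]>lo)&(w[:,2]<hi)]
    if len(w): 
        r=cv2.minAreaRect((w[:,:2]*1000).astype(np.float32)); print(n,len(w),w.mean(0).round(4),r)
for n,b in dict(T=(120,165,180,215),probe=(205,240,160,200),ball=(358,395,215,252)).items():
    for lo,hi in((.05,.068),(.068,.08),(.08,.092),(.092,.105),(.105,.16)): rep(f"{n} {lo}-{hi}",*b,lo,hi)
for lo,hi in ((.006,.018),(.028,.042),(.042,.05),(.052,.064),(.064,.1)): rep(f"rest {lo}",250,345,192,250,lo,hi)
print(z[195:248:2,252:342:3].round().astype(int))
print(W[220,300],W[100:180:20,300:430:40,:].round(2).tolist())
print("vise",np.nanmax(z[195:265,180:230]))
E
```

```text
T 0.05-0.068 340 [0.5113 0.3484 0.0589] ((512.770751953125, 350.6102294921875), (62.373695373535156, 60.30125045776367), 74.51073455810547)
T 0.068-0.08 3 [0.5054 0.3473 0.0705] ((505.47296142578125, 348.15582275390625), (10.03016471862793, 1.6270428895950317), 63.572471618652344)
T 0.08-0.092 10 [0.5114 0.3528 0.09  ] ((512.3943481445312, 349.76763916015625), (41.50954818725586, 9.391904830932617), 69.11468505859375)
T 0.092-0.105 41 [0.5121 0.3491 0.0967] ((512.1876831054688, 350.0029602050781), (41.39456558227539, 9.554837226867676), 69.6938705444336)
probe 0.05-0.068 29 [0.5471 0.0948 0.0598] ((546.7655029296875, 98.88130187988281), (3.1021554470062256, 68.112548828125), 4.079707622528076)
probe 0.068-0.08 52 [0.5646 0.1012 0.0766] ((580.3419189453125, 102.1451187133789), (69.65106964111328, 71.05363464355469), 3.8289198875427246)
probe 0.08-0.092 371 [0.5781 0.1006 0.0848] ((580.4354248046875, 101.9625473022461), (70.06619262695312, 70.44554138183594), 4.244544982910156)
probe 0.092-0.105 18 [0.5764 0.0948 0.0974] ((584.3825073242188, 85.07583618164062), (28.20250701904297, 55.9
[... 18558 characters left out ...]
1                   -2                    1                    2
                     2                   -4                    2                    1                    0                    1                    4                    2]]
[ 0.47177465 -0.15034788  0.08264431] [[[1.33, -0.19, -0.94], [0.81, -0.23, 0.2], [0.83, -0.34, 0.2], [0.84, -0.46, 0.2]], [[0.82, -0.13, 0.01], [0.75, -0.23, 0.21], [0.76, -0.34, 0.2], [0.77, -0.46, 0.21]], [[0.74, -0.13, 0.05], [0.69, -0.23, 0.21], [0.7, -0.35, 0.21], [0.71, -0.46, 0.21]], [[0.66, -0.13, 0.09], [0.63, -0.24, 0.21], [0.64, -0.35, 0.21], [0.65, -0.46, 0.21]]]
vise 150.59541969029922<stdin>:16: RuntimeWarning: invalid value encountered in cast
```

View pics/crop.png

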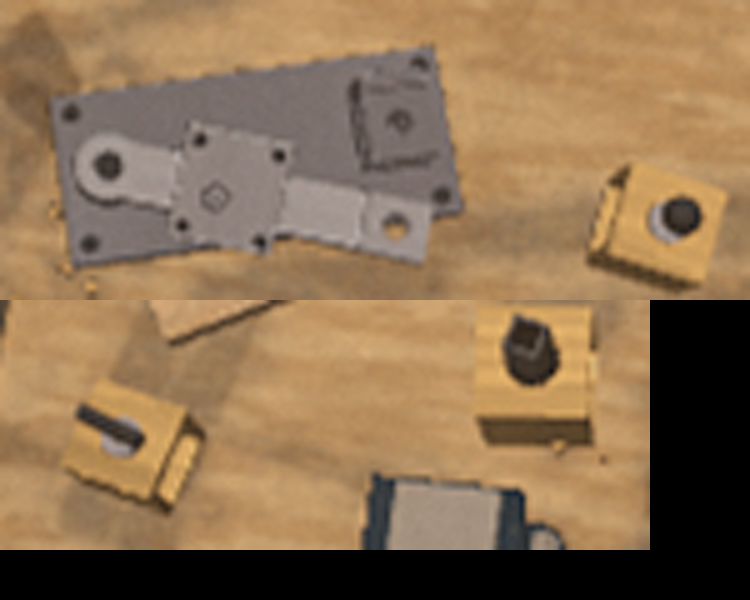

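The crop shows the rest's base corners at about (50,100), (433,46), (462,210) and (75,267), and the fork hole at (400,121). The pivot is at (108,166) and the scribed ring at (215,197). The T-bar runs along the line from upper left to lower right. From these I'll fit the poses.

```bash
cat >> h.py <<'E'
def ray(name,u,v,z):
    m,f=cam(name); Rm=R.from_rotvec(np.ravel(m["rvec"])).as_matrix()
    c=-Rm.T@np.ravel(m["tvec"]); d=Rm.T@np.array([(u-m["cx"])/f,(v-m["cy"])/f,1]); return c+d*(z-c[2])/d[2]
def fit2(A,B):
    a,b=A-A.mean(0),B-B.mean(0); th=np.arctan2((a[:,0]*b[:,1]-a[:,1]*b[:,0]).sum(),(a*b).sum())
    M=np.array([[np.cos(th),-np.sin(th)],[np.sin(th),np.cos(th)]]); return th,M,B.mean(0)-M@A.mean(0)
E
python3 - <<'E'
from h import *
px=lambda x,y:(245+x/5-.4,190+y/5-.4)
pts=[((50,100),.012,(55,130)),((433,46),.012,(55,-120)),((462,210),.012,(-55,-120)),((75,267),.012,(-55,130)),((400,121),.06,(0,-80)),((108,166),.05,(0,100))]
A=np.array([p[2] for p in pts])/1000.; B=np.array([ray("top",*px(*p[0]),p[1])[:2] for p in pts])
th,M,t=fit2(A,B); print("rest yaw",th,t); print(((A@M.T+t-B)*1000).round(1))
print("lock",M@[0,-.08]+t,B[4],"pivot",M@[0,.1]+t)
W=np.load("top_w.npy")
h=ray("top",*px(397,226),.046)[:2]; p=M@[0,.1]+t; d=M.T@(h-p); print("arm hole",h,np.hypot(*d),"angle",np.arctan2(-d[0],-d[1]))
a=np.arctan2(-d[0],-d[1])
print("ring",ray("top",*px(215,197),.073))
print("push_edge now (rest frame)",p+M@[-.135*np.sin(a)-.018*np.cos(a),-.135*np.cos(a)+.018*np.sin(a)],"home",p+M@[-.018,-.135])
w=W[200:250,275:310].reshape(-1,3);w=w[(w[:,2]>.055)&(w[:,2]<.092)];c=w.mean(0);n=np.linalg.svd(w-c)[2][2];n*=np.sign(n[2]);print("plate",c,n,"tilt",np.arccos(n[2]),"tilt dir in rest",M.T@n[:2])
# toolbox front and vise extents
def ext(s,lo): 
    w=W[s].reshape(-1,3);w=w[w[:,2]>lo];print(len(w),w.min(0).round(3),w.max(0).round(3))
ext(np.s_[90:185,296:430],.1); ext(np.s_[195:272,178:232],.05)
E
```

```text
rest yaw 0.24709124630401888 [ 0.48225714 -0.14805209]
[[ 1.3  1.9]
 [ 2.2 -0.6]
 [-1.  -2.5]
 [-1.4  1.4]
 [-0.8  0.2]
 [-0.3 -0.4]]
lock [ 0.50182391 -0.22562233] [ 0.50263592 -0.22581101] pivot [ 0.45779868 -0.0510893 ]
arm hole [ 0.44000007 -0.23045085] 0.1802424920636656 angle 0.34600056239705534
ring [ 0.44228329 -0.11626711  0.073     ]
push_edge now (rest frame) [ 0.42655566 -0.18365201] home [ 0.4733643  -0.18639159]
plate [ 0.44936656 -0.12383035  0.07333079] [-0.33972027  0.03621371  0.93982908] tilt 0.3486666442445837 tilt dir in rest [-0.32054496  0.11820417]
9344 [ 0.627 -0.477  0.1  ] [ 0.844 -0.127  0.24 ]
2096 [0.289 0.065 0.052] [0.497 0.19  0.151]
```

```bash
python3 -m inch '0.03 -0.031 0 0.05 0; 0.06 -0.062 0 0.1 0; 0.09 -0.093 0 0.142 0; 0.12 -0.124 0 0.142 0; 0.15 -0.155 0 0.142 0; 0.18 -0.186 0 0.142 0; 0.21 -0.217 0 0.142 0; 0.24 -0.248 0 0.142 0; 0.27 -0.279 0 0.142 0; 0.292 -0.3065 0 0.142 0; 0.292 -0.3065 0.04 0.142 0; 0.292 -0.3065 0.08 0.142 0; 0.292 -0.3065 0.08 0.142 0; 0.292 -0.3065 0.08 0.142 0' 20
python3 - <<'E'
from h import *
p,Rm,s=tool(); print(p,Rm[:,0],s["ft_force"],s["grip_width"])
im,d=ctrl.get_image("wrist"); cv2.imwrite("pics/w1.png",im[...,::-1]); print(ctrl.camera_model("wrist"))
E
```

```text
time: 1.5
position: [0.4003, -0.2073, 0.3249]
tool_rot: [-3.117, -0.386, 0.002]
ft_force: [0.2, -1.1, -0.1]
grip_width: 0.003
grip_force: 0.0
[ 0.40027319 -0.20726664  0.32490123] [ 9.69756792e-01  2.44071752e-01 -8.63024524e-04] [ 0.22551524 -1.13849138 -0.0682436 ] 0.003082975659744715
{'vertical_fov': 65.70646984690485, 'cx': 253.07117231034914, 'cy': 192.06936111839826, 'hand_eye': array([[-5.80726947e-04, -9.68549633e-01, -2.48819755e-01,
         6.80521922e-02],
       [ 9.99999831e-01, -5.64263302e-04, -1.37488418e-04,
        -5.24874474e-04],
       [-7.23549928e-06, -2.48819793e-01,  9.68549798e-01,
         2.00963716e-02],
       [ 0.00000000e+00,  0.00000000e+00,  0.00000000e+00,
         1.00000000e+00]])}
```

View pics/w1.png

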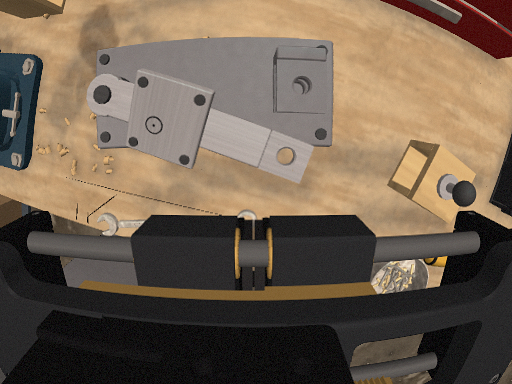

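The wrist view shows the fork hole at (302,85), the arm hole at (286,156) and the ring at (154,125). The fingers are in line with the free edge, so I'll descend and push.

```bash
python3 -m inch '0 0 0.04 0 0; 0 0 0.08 0 0; 0 0 0.1 0 0; 0 0 0.108 0 0; 0.01 0 0.108 0 0; 0.02 0 0.108 0 0; 0.03 0 0.108 0 0; 0.04 0 0.108 0 0; 0.048 0 0.108 0 0; 0.055 0 0.108 0 0; 0.06 0 0.108 0 0; 0.063 0 0.108 0 0; 0.065 0 0.108 0 0; 0.0665 0 0.108 0 0;0.0665 0 0.108 0 0' 20; python3 -m inch '0.001 0 0 0 0;0.002 0 0 0 0;0.003 0 0 0 0;0.003 0 0 0 0'
```

```text
time: 3.05
position: [0.4643, -0.1911, 0.2166]
tool_rot: [-3.118, -0.386, 0.003]
ft_force: [-2.5, -0.9, 1.8]
grip_width: 0.004
grip_force: 1.6
time: 3.45
position: [0.4655, -0.1911, 0.2165]
tool_rot: [-3.117, -0.385, 0.011]
ft_force: [-10.7, -1.7, 8.9]
grip_width: 0.01
grip_force: 5.4
```

```bash
python3 -m inch '-0.02 0 0 0 0;-0.04 0 0 0 0;-0.055 0 -0.04 0 0;-0.055 0 -0.08 0 0;-0.055 0 -0.12 0 0;-0.055 0 -0.15 0 0;-0.055 0 -0.15 0 0;-0.055 0 -0.15 0 0'
cat >> h.py <<'E'
def wray(u,v,z,p,Rm):
    m,f=cam("wrist"); x,y=u-m["cx"],v-m["cy"]; r=np.hypot(x,y); a=r/f
    c=np.array([np.sin(a)*x/r,np.sin(a)*y/r,np.cos(a)]); H=m["hand_eye"]
    o=p+Rm@H[:3,3]; d=Rm@H[:3,:3]@c; return o+d*(z-o[2])/d[2]
E
python3 - <<'E'
from h import *
p,Rm,s=tool(); im,d=ctrl.get_image("wrist"); np.savez("w2.npz",im=im,d=d,p=p,R=Rm); print(p,s["ft_force"])
c=cv2.resize(im[20:190,90:350],None,fx=3,fy=3,interpolation=cv2.INTER_CUBIC); cv2.imwrite("pics/w2.png",c[...,::-1])
E
```

```text
time: 4.25
position: [0.4148, -0.2034, 0.3672]
tool_rot: [3.116, 0.387, 0.003]
ft_force: [-0.1, -0.4, -1.9]
grip_width: 0.006
grip_force: 0.0
[ 0.41479292 -0.20338445  0.36722182] [-0.0984629  -0.39454432 -1.90198327]
```

View pics/w2.png

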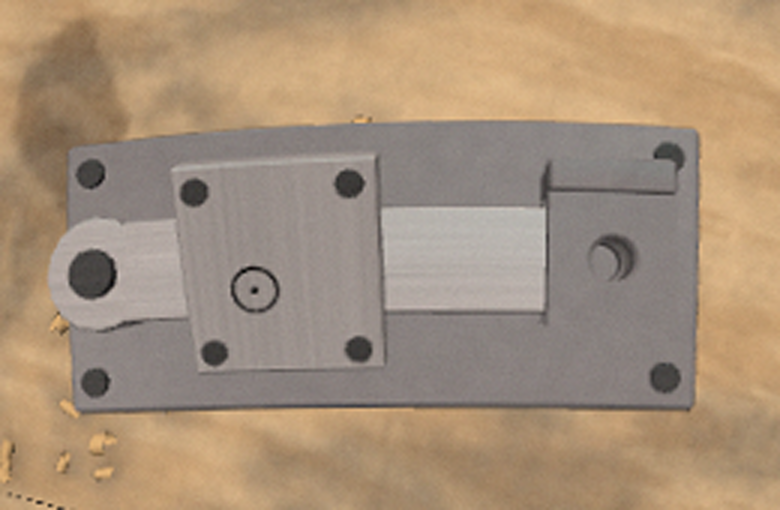

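The arm is home: its edge runs parallel to the base. The fork hole mouth is at crop (612,259), the ring at (255,290) and the pivot bolt at (92,274).

```bash
python3 - <<'E'
from h import *
D=np.load("w2.npz"); p,Rm=D["p"],D["R"]
q=lambda x,y,z: wray(90+x/3-.33,20+y/3-.33,z,p,Rm)
th=.2471;M=np.array([[np.cos(th),-np.sin(th)],[np.sin(th),np.cos(th)]]);t=np.array([.48226,-.14805])
for n,a in dict(lock=(612,259,.06),c1=(90,173,.012),c2=(668,155,.012),c3=(665,378,.012),c4=(95,382,.012),ring=(255,290,.0725),pivotbolt=(92,274,.05),
  s1=(194,193,.084),s2=(349,184,.084),s3=(358,349,.064),s4=(214,353,.064)).items():
    w=q(*a); print(n,w.round(4),(M.T@(w[:2]-t)).round(4))
# corners fit: screws at +-47?, 
# depth around ring
m,f=cam("wrist");d=D["d"];H=m["hand_eye"]
v,u=np.mgrid[75:140,155:212]; x,y=u-m["cx"],v-m["cy"];r=np.hypot(x,y);a=r/f
k=np.tan(a)/r; P=np.stack([x*k,y*k,np.ones_like(k)],-1)*d[75:140,155:212,None]
W=(P@H[:3,:3].T+H[:3,3])@Rm.T+p; w=W.reshape(-1,3); 
for _ in range(3):
    c=w.mean(0);n=np.linalg.svd(w-c)[2][2];n*=np.sign(n[2]); w=w[abs((w-c)@n)<.004]
print("plane",c,n,np.arccos(n[2]),M.T@n[:2],len(w))
o=q(255,290,0);cpos=p+Rm@H[:3,3];dd=o-cpos; s=cpos+dd*((c-cpos)@n)/(dd@n);print("spot",s)
E
```

```text
lock [ 0.5019 -0.2215  0.06  ] [ 0.0011 -0.0761]
c1 [ 0.4957 -0.0196  0.012 ] [0.0445 0.1213]
c2 [ 0.5502 -0.2381  0.012 ] [ 0.0438 -0.1039]
c3 [ 0.4672 -0.2588  0.012 ] [-0.0417 -0.1037]
c4 [ 0.4136 -0.0399  0.012 ] [-0.0401  0.1217]
ring [ 0.4659 -0.1148  0.0725] [-0.0078  0.0362]
pivotbolt [ 0.4588 -0.0477  0.05  ] [0.0018 0.103 ]
s1 [ 0.4917 -0.0919  0.084 ] [0.0229 0.0521]
s2 [ 0.5033 -0.1383  0.084 ] [0.0228 0.0043]
s3 [ 0.4541 -0.15    0.064 ] [-0.0278  0.005 ]
s4 [ 0.4424 -0.1033  0.064 ] [-0.0277  0.0531]
plane [ 0.47471722 -0.1201341   0.07397169] [-0.35125593 -0.06106078  0.93428628] 0.36454442564462636 [-0.35552186  0.02670865] 1767
spot [ 0.46577532 -0.11445321  0.07098116]
```

```bash
python3 -m inch '0 0 -0.04 0 0.6; 0.02 -0.04 -0.06 -0.1 0.6; 0.038 -0.08 -0.06 -0.2 0.6; 0.056 -0.12 -0.06 -0.3 0.6; 0.074 -0.16 -0.06 -0.4 0.6; 0.092 -0.2 -0.06 -0.5 0.6; 0.11 -0.24 -0.06 -0.6 0.6; 0.128 -0.28 -0.06 -0.7 0.6; 0.146 -0.32 -0.06 -0.8 0.6; 0.164 -0.36 -0.06 -0.9 0.6; 0.182 -0.4 -0.06 -0.969 0.6; 0.2 -0.44 -0.06 -0.969 0.6; 0.216 -0.48 -0.06 -0.969 0.6; 0.23 -0.513 -0.05 -0.969 0.6; 0.23 -0.513 -0.04 -0.969 0.6;0.23 -0.513 -0.04 -0.969 0.6;0.23 -0.513 -0.04 -0.969 0.6' 20
python3 - <<'E'
from h import *
p,Rm,s=tool(); im,d=ctrl.get_image("wrist"); np.savez("w3.npz",im=im,d=d,p=p,R=Rm); print(p,Rm[:,0],s["joint_positions"])
c=cv2.resize(im[120:260,170:340],None,fx=4,fy=4,interpolation=cv2.INTER_CUBIC); cv2.imwrite("pics/w3.png",c[...,::-1])
E
```

```text
time: 6.0
position: [0.5124, 0.3488, 0.4054]
tool_rot: [2.579, 1.793, -0.004]
ft_force: [0.6, -0.4, 0.7]
grip_width: 0.6
grip_force: 0.0
[0.51243675 0.34877128 0.40537623] [ 0.34862087  0.93726072 -0.00241517] [ 0.06289415  0.38712901 -0.90622359  1.50437728  0.30617972  1.40174694
 -1.21575954]
```

View pics/w3.png

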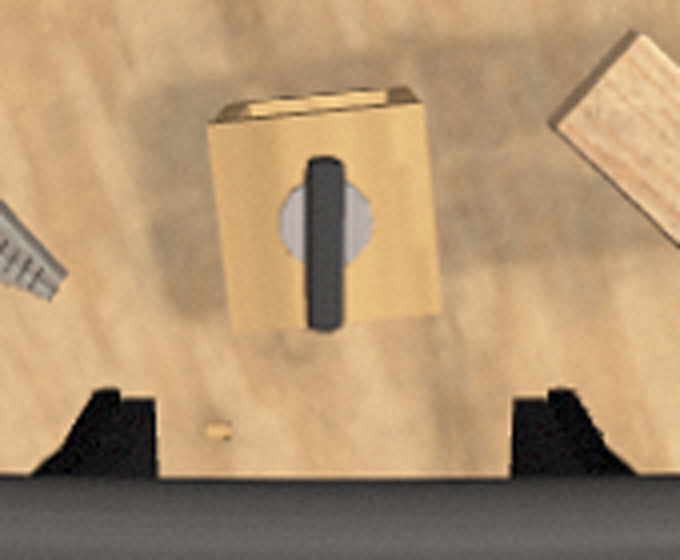

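The bar is centred at crop (324,244) and aligned with the tool x axis. The collar is at (326,222), and the fingers are symmetric about column 334.

```bash
python3 - <<'E'
from h import *
D=np.load("w3.npz"); p,Rm=D["p"],D["R"]
q=lambda x,y,z: wray(170+x/4-.375,120+y/4-.375,z,p,Rm)
for n,a in dict(bar=(324,244,.098),collar=(326,222,.066),stand=(324,211,.06)).items():
    w=q(*a); print(n,w.round(4),"tool:",(Rm.T@(w-p)).round(4))
E
```

```text
bar [0.5117 0.3549 0.098 ] tool: [ 0.0062 -0.0025  0.3074]
collar [0.5116 0.354  0.066 ] tool: [ 0.0055 -0.0022  0.3394]
stand [0.5118 0.356  0.06  ] tool: [ 0.0074 -0.0028  0.3454]
```

```bash
python3 -m inch '0.006 -0.0023 0.04 0 0.5;0.006 -0.0023 0.08 0 0.5;0.006 -0.0023 0.12 0 0.5;0.006 -0.0023 0.14 0 0.5;0.006 -0.0023 0.15 0 0.5;0.006 -0.0023 0.15 0 0.5;0.006 -0.0023 0.15 0 0;0.006 -0.0023 0.15 0 0;0.006 -0.0023 0.15 0 0;0.006 -0.0023 0.15 0 0;0.006 -0.0023 0.15 0 0;0.006 -0.0023 0.15 0 0;0.006 -0.0023 0.15 0 0;0.006 -0.0023 0.15 0 0;0.006 -0.0023 0.15 0 0' 25
```

```text
time: 7.55
position: [0.5122, 0.3565, 0.257]
tool_rot: [2.579, 1.794, 0.001]
ft_force: [0.3, -0.0, 3.2]
grip_width: 0.116
grip_force: 25.0
```

```bash
python3 -m inch '0 0 -0.02 0 0;0 0 -0.06 0 0;0 0 -0.1 0 0;0 0 -0.14 0 0;-0.02 0.007 -0.18 0 0;-0.06 0.021 -0.18 0.08 0;-0.1 0.035 -0.18 0.17 0;-0.14 0.049 -0.18 0.26 0;-0.18 0.063 -0.18 0.35 0;-0.22 0.077 -0.18 0.44 0;-0.26 0.091 -0.18 0.53 0;-0.3 0.105 -0.18 0.62 0;-0.34 0.12 -0.18 0.71 0;-0.38 0.134 -0.18 0.8 0;-0.42 0.148 -0.18 0.88 0;-0.46 0.162 -0.18 0.969 0;-0.5 0.176 -0.18 0.969 0;-0.53 0.187 -0.15 0.969 0;-0.5454 0.1918 -0.11 0.969 0;-0.5454 0.1918 -0.08 0.969 0' 30
python3 -m inch '0 0 0 0 0;0 0 0.013 0 0;0 0 0.013 0 0'
python3 - <<'E'
from h import *
p,Rm,s=tool(); im,d=ctrl.get_image("wrist"); np.savez("w4.npz",im=im,d=d,p=p,R=Rm); print(p,Rm[:,0],s["joint_positions"])
c=cv2.resize(im[110:260,160:350],None,fx=4,fy=4,interpolation=cv2.INTER_CUBIC); cv2.imwrite("pics/w4.png",c[...,::-1])
E
```

```text
time: 9.55
position: [0.5008, -0.2251, 0.3338]
tool_rot: [-3.118, -0.378, 0.004]
ft_force: [0.2, -0.2, -1.0]
grip_width: 0.113
grip_force: 30.0
time: 9.85
position: [0.5026, -0.2209, 0.3237]
tool_rot: [-3.117, -0.389, 0.0]
ft_force: [0.2, -0.2, 0.0]
grip_width: 0.111
grip_force: 30.0
[ 0.50258773 -0.22089593  0.32365729] [ 9.69370035e-01  2.45604825e-01 -7.81308947e-05] [ 0.79807942  0.19489429 -0.47976184  1.79391484  0.09682901  1.17617574
 -1.03389481]
```

View pics/w4.png

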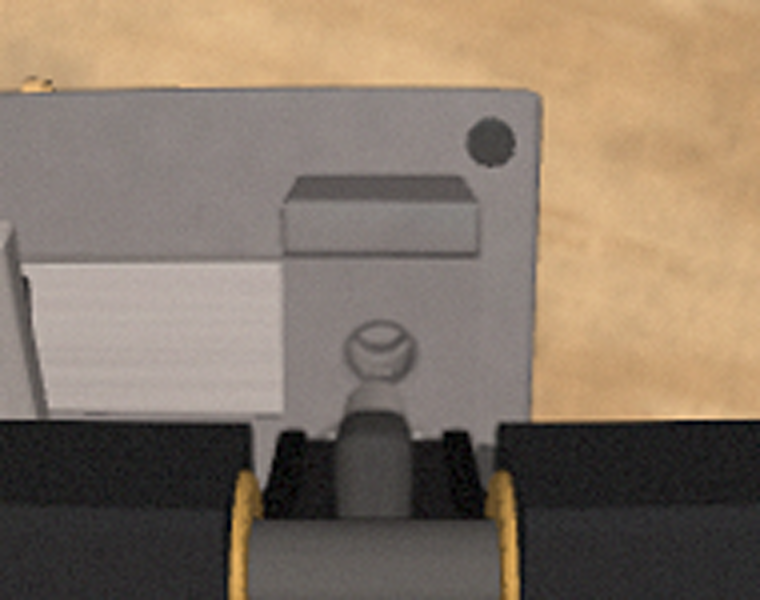

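The pin hangs just in front of the hole: its tip is at crop (376,395) and the hole mouth at (380,352). Next I'll compute the offset in the tool frame.

```bash
cat >> h.py <<'E'
def wproj(P):
    m,f=cam("wrist"); H=m["hand_eye"]; c=H[:3,:3].T@(np.array(P)-H[:3,3]); rr=np.hypot(c[0],c[1]); a=np.arctan2(rr,c[2])
    return np.array([m["cx"],m["cy"]])+f*a*c[:2]/rr
E
python3 - <<'E'
from h import *
D=np.load("w4.npz"); p,Rm=D["p"],D["R"]
q=lambda x,y,z: wray(160+x/4-.375,110+y/4-.375,z,p,Rm)
for n,a in dict(hole=(380,352,.06),hole_top=(380,320,.06),hole_bot=(380,384,.06),l=(345,352,.06),r=(416,352,.06)).items():
    w=q(*a); print(n,w.round(4),"tool:",(Rm.T@(w-p)).round(4))
for x in(-.002,0,.002):
  for P in((x,0,.2385),(x+.005,0,.2385),(x+.006,0,.2335),(x+.005,0,.1505)): print(P,((wproj(P)-[159.6,109.6])*4).round(1))
E
```

```text
hole [ 0.5033 -0.2214  0.06  ] tool: [0.0006 0.0008 0.2637]
hole_top [ 0.5101 -0.2197  0.06  ] tool: [0.0076 0.0008 0.2637]
hole_bot [ 0.4964 -0.2232  0.06  ] tool: [-0.0065  0.0008  0.2637]
l [ 0.5015 -0.2142  0.06  ] tool: [ 0.0006 -0.0067  0.2637]
r [ 0.5052 -0.2289  0.06  ] tool: [0.0006 0.0084 0.2637]
(-0.002, 0, 0.2385) [376.8 400. ]
(0.003, 0, 0.2385) [376.8 375.1]
(0.004, 0, 0.2335) [376.9 377.6]
(0.003, 0, 0.1505) [378.5 581.1]
(0, 0, 0.2385) [376.8 390. ]
(0.005, 0, 0.2385) [376.8 365.1]
(0.006, 0, 0.2335) [376.9 367.4]
(0.005, 0, 0.1505) [378.5 566.4]
(0.002, 0, 0.2385) [376.8 380.1]
(0.007, 0, 0.2385) [376.8 355. ]
(0.008, 0, 0.2335) [376.9 357.1]
(0.007, 0, 0.1505) [378.5 551.6]
```

```bash
python3 - <<'E'
from h import *
D=np.load("w4.npz"); im=cv2.cvtColor(D["im"],cv2.COLOR_RGB2GRAY)
print(D["d"][196:222,252:256].mean(1).round(3))
print("rows187-222 x cols 242..266"); 
for v in range(187,220): print(v,im[v,242:268])
for x in(-.004,-.002,0,.002):print(x,[wproj((x+a,0,z)).round(1).tolist() for a,z in((.022,.1255),(.022,.1395),(.013,.1885),(.0045,.2385),(.006,.2335))])
E
```

```text
[0.291 0.287 0.284 0.283 0.281 0.276 0.274 0.27  0.265 0.262 0.223 0.221
 0.218 0.216 0.214 0.212 0.209 0.156 0.155 0.153 0.151 0.15  0.149 0.148
 0.148 0.148]
rows187-222 x cols 242..266
187 [131 129 129 125 126 128 127 131 127 129 128 130 128 129 131 128 131 127
 132 128 126 126 130 126 126 127]
188 [129 131 129 130 127 132 128 126 129 128 125 129 129 129 131 131 126 124
 125 128 127 123 128 127 124 126]
189 [128 126 129 127 128 128 129 127 129 129 129 125 123 122 128 129 131 129
 129 127 128 126 125 127 126 127]
190 [129 127 129 132 130 129 129 127 127 112 107  96  96  99  99 102 108 122
 126 128 125 126 126 129 128 128]
191 [129 128 133 129 132 129 125 117 101  93  92  98 106 109 103 102  92  92
 109 126 129 126 129 132 127 130]
192 [131 125 128 128 130 126 109  93  95 106 122 129 132 132 129 127 117 104
  92 108 123 125 127 129 130 127]
193 [128 131 130 130 127 113  93  92 118 134 130 128 129 130 131 131 131 116
  89  87 107 124 128 128 130 128]
194 [128 129 132 128 118  95  90  90 108 122 130 131 134 129 128 128 115  88
  76  85  95 108 127 131 126 130]
195 [129 130 130 125 104
[... 2396 characters left out ...]
 123 119 123 125 128]
217 [106  99  77  36  40  45  45  54  57  53  54  52  55  53  52  54  54  52
  47  41  78 114 123 117 125 122]
218 [129 128  66  39  46  45  58  60  59  61  58  61  61  57  58  61  60  56
  58  47  71 128 153 133 123 126]
219 [110 112  50  41  54  62  64  67  70  69  66  71  67  69  68  63  65  59
  59  51  67 115 129 109  97  92]
-0.004 [[254.5, 249.1], [254.3, 235.3], [254.0, 217.6], [253.8, 206.5], [253.8, 206.6]]
-0.002 [[254.5, 244.5], [254.3, 231.1], [254.0, 214.4], [253.8, 204.0], [253.8, 204.0]]
0 [[254.5, 239.8], [254.4, 226.8], [254.0, 211.2], [253.8, 201.5], [253.8, 201.4]]
0.002 [[254.5, 235.0], [254.4, 222.4], [254.0, 208.0], [253.8, 199.0], [253.8, 198.9]]
```

```bash
python3 - <<'E'
from h import *
for x in(-.004,-.003,-.002,-.001,0):print(x,[wproj((x+a,0,z)).round(1).tolist() for a,z in((.022,.173),(.022,.1705),(.004,.241),(.005,.241),(.006,.236))])
print(wray(254.6,197.6,.06,*[np.load("w4.npz")[k] for k in "pR"]))
E
```

```text
-0.004 [[254.1, 211.4], [254.1, 212.8], [253.8, 206.2], [253.8, 204.9], [253.8, 205.6]]
-0.003 [[254.1, 209.6], [254.1, 211.0], [253.8, 204.9], [253.8, 203.7], [253.8, 204.3]]
-0.002 [[254.1, 207.8], [254.1, 209.2], [253.8, 203.7], [253.8, 202.5], [253.8, 203.1]]
-0.001 [[254.1, 206.1], [254.1, 207.5], [253.8, 202.5], [253.8, 201.2], [253.8, 201.8]]
0 [[254.1, 204.3], [254.1, 205.6], [253.8, 201.2], [253.8, 200.0], [253.8, 200.5]]
[ 0.50334381 -0.22140591  0.06      ]
```

```bash
python3 -m inch '0.0045 0.001 0 0 0;0.0045 0.001 0.01 0 0;0.0045 0.001 0.018 0 0;0.0045 0.001 0.022 0 0;0.0045 0.001 0.026 0 0;0.0045 0.001 0.03 0 0;0.0045 0.001 0.03 0 0' 15
```

```text
time: 10.6
position: [0.5066, -0.2215, 0.293]
tool_rot: [-3.117, -0.386, 0.002]
ft_force: [-0.5, -0.3, -1.6]
grip_width: 0.111
grip_force: 15.0
```

```bash
python3 -m inch '0 0 0.006 0 0;0 0 0.012 0 0;0 0 0.018 0 0;0 0 0.024 0 0;0 0 0.029 0 0;0 0 0.033 0 0;0 0 0.035 0 0;0 0 0.035 0 0'
```

```text
time: 11.4
position: [0.5068, -0.2215, 0.2583]
tool_rot: [-3.117, -0.387, 0.001]
ft_force: [-1.6, -0.6, -1.5]
grip_width: 0.113
grip_force: 15.0
```

```bash
python3 -m inch '0 0 0.001 0 0;0 0 0.002 0 0;0 0 0.003 0 0;0 0 0.003 0 0'; python3 -m inch '0 0 0 0 0.4;0 0 0 0 0.4;0 0 0 0 0.4;0 0 0 0 0.4;0 0 -0.03 0 0.4;0 0 -0.07 0 0.4;0 0 -0.11 0 0.4;0 0 -0.11 0 0.4'
python3 - <<'E'
from h import *
p,Rm,s=tool(); im,d=ctrl.get_image("wrist"); np.savez("w5.npz",im=im,d=d,p=p,R=Rm); print(p,s["ft_force"])
c=cv2.resize(im[60:260,130:350],None,fx=3,fy=3,interpolation=cv2.INTER_CUBIC); cv2.imwrite("pics/w5.png",c[...,::-1])
E
```

```text
time: 11.8
position: [0.507, -0.2215, 0.257]
tool_rot: [3.117, 0.386, -0.001]
ft_force: [-5.1, 0.9, 7.8]
grip_width: 0.115
grip_force: 15.0
time: 12.6
position: [0.509, -0.2217, 0.3719]
tool_rot: [3.111, 0.386, 0.015]
ft_force: [1.6, -0.7, -0.4]
grip_width: 0.397
grip_force: 0.0
[ 0.50895715 -0.22174679  0.3719341 ] [ 1.55262696 -0.69412384 -0.39706115]
```

View pics/w5.png

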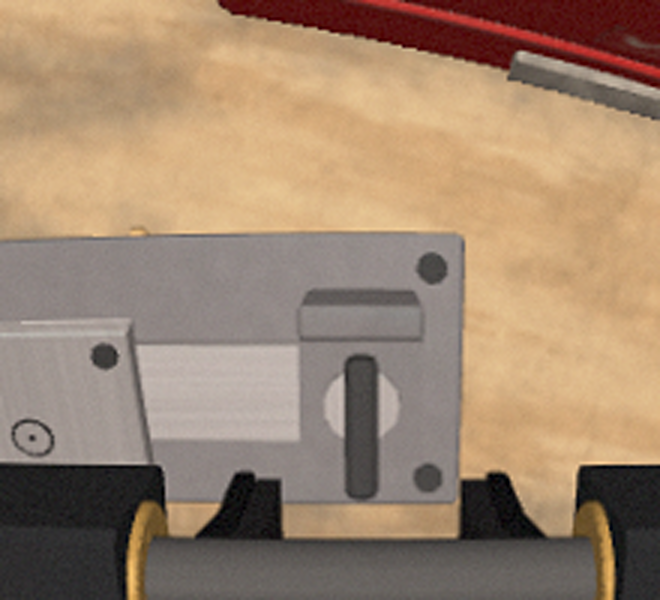

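The T-pin is seated, with its collar flat on the upper lug (362,406), and the fingers are clear of it. Next I'll go over the probe.

```bash
python3 -m inch '0 0 -0.04 0 0.7; 0.02 -0.04 -0.06 0.05 0.7;0.04 -0.08 -0.06 0.1 0.7;0.06 -0.12 -0.06 0.15 0.7;0.08 -0.16 -0.06 0.17 0.7;0.1 -0.2 -0.06 0.17 0.7;0.12 -0.24 -0.06 0.17 0.7;0.14 -0.28 -0.06 0.17 0.7;0.149 -0.301 -0.06 0.17 0.7;0.149 -0.301 -0.06 0.17 0.7;0.149 -0.301 -0.06 0.17 0.7'
python3 - <<'E'
from h import *
p,Rm,s=tool(); im,d=ctrl.get_image("wrist"); np.savez("w6.npz",im=im,d=d,p=p,R=Rm); print(p,Rm[:,0])
c=cv2.resize(im[110:260,170:340],None,fx=4,fy=4,interpolation=cv2.INTER_CUBIC); cv2.imwrite("pics/w6.png",c[...,::-1])
E
```

```text
time: 13.75
position: [0.5778, 0.1068, 0.4242]
tool_rot: [3.139, 0.123, -0.004]
ft_force: [-0.3, -1.8, -0.4]
grip_width: 0.699
grip_force: 0.0
[0.57775663 0.10684893 0.42424591] [ 0.99695461  0.07794979 -0.00231181]
```

View pics/w6.png

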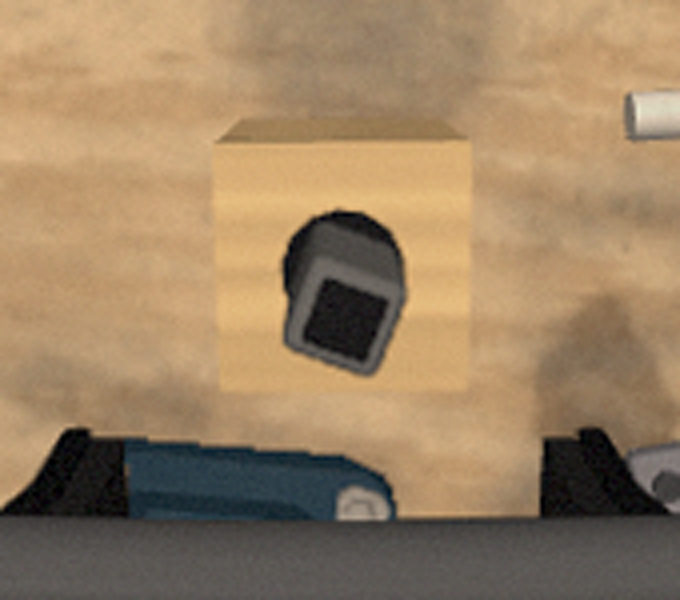

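The cap is centred at crop (345,319) and turned about 18° clockwise relative to the tool. I'll work out the offset from that.

```bash
python3 - <<'E'
from h import *
D=np.load("w6.npz"); p,Rm=D["p"],D["R"]
q=lambda x,y,z: wray(170+x/4-.375,110+y/4-.375,z,p,Rm)
for n,a in dict(cap=(345.5,319,.144),standL=(216,266,.085),standR=(469,266,.085),standN=(343,390,.085),standF=(343,141,.085)).items():
    w=q(*a); print(n,w.round(4),"tool:",(Rm.T@(w-p)).round(4))
C=np.array([q(x,y,.144)[:2] for x,y in((318,278),(390,300),(370,362),(303,335))]); e=np.roll(C,-1,0)-C; print(np.degrees(np.arctan2(e[:,1],e[:,0])),np.hypot(*e.T))
E
```

```text
cap [0.5809 0.105  0.144 ] tool: [0.0036 0.002  0.2802]
standL [0.5785 0.1398 0.085 ] tool: [ 0.0041 -0.0329  0.3392]
standR [0.5839 0.0705 0.085 ] tool: [0.004  0.0365 0.3393]
standN [0.5457 0.1023 0.085 ] tool: [-0.0315  0.002   0.3393]
standF [0.6153 0.1078 0.085 ] tool: [0.0383 0.0019 0.3392]
[-102.91147916  167.59568844   71.74475139  -10.17511603] [0.01692398 0.01513382 0.01647962 0.01361398]
```

```bash
python3 -m inch '0.0036 0.002 0 0.15 0.7;0.0036 0.002 0.03 0.312 0.7;0.0036 0.002 0.07 0.312 0.7;0.0036 0.002 0.11 0.312 0.7;0.0036 0.002 0.13 0.312 0.7;0.0036 0.002 0.1407 0.312 0.7;0.0036 0.002 0.1407 0.312 0.7;0.0036 0.002 0.1407 0.312 0;0.0036 0.002 0.1407 0.312 0;0.0036 0.002 0.1407 0.312 0;0.0036 0.002 0.1407 0.312 0;0.0036 0.002 0.1407 0.312 0;0.0036 0.002 0.1407 0.312 0;0.0036 0.002 0.1407 0.312 0;0.0036 0.002 0.1407 0.312 0;0.0036 0.002 0.1407 0.312 0' 10
python3 -m inch '0 0 -0.02 0 0;0 0 -0.04 0 0;0 0 -0.053 0 0;0 0 -0.053 0 0;0 0 -0.053 0 0' 8
```

```text
time: 15.4
position: [0.5817, 0.105, 0.2853]
tool_rot: [3.12, -0.369, 0.001]
ft_force: [-0.9, -0.5, 2.7]
grip_width: 0.276
grip_force: 10.0
time: 15.9
position: [0.5814, 0.105, 0.3374]
tool_rot: [3.12, -0.368, -0.001]
ft_force: [0.3, 0.4, -1.6]
grip_width: 0.274
grip_force: 8.0
```

```bash
python3 -m inch '-0.006 0 0 0 0;-0.01 0 0 0 0;-0.014 0 0 0 0;-0.018 0 0 0 0;-0.022 0 0 0 0;-0.026 0 0 0 0;-0.03 0 0 0 0;-0.034 0 0 0 0;-0.037 0 0 0 0;-0.04 0 0 0 0;-0.04 0 0 0 0' 6
python3 -m inch '0 0 -0.02 0 0;0 0 -0.05 0 0;0 0 -0.08 0 0;0 0 -0.1 0 0;0 0 -0.1 0 0' 30
python3 - <<'E'
from h import *
p,Rm,s=tool(); print(p,s["ft_force"],s["grip_width"])
im,d=ctrl.get_image("wrist"); np.savez("w7.npz",im=im,d=d,p=p,R=Rm)
im2,d2=ctrl.get_image("scene"); np.savez("s7.npz",im=im2,d=d2)
# probe in scene: centre pixel
m,f=cam("scene");Rc=R.from_rotvec(np.ravel(m["rvec"])).as_matrix()
g=p+Rm@[0,0,.1635]; c=Rc@g+np.ravel(m["tvec"]); u,v=int(f*c[0]/c[2]+m["cx"]),int(f*c[1]/c[2]+m["cy"]);print(u,v)
a=cv2.resize(im2[max(v-70,0):v+70,max(u-70,0):u+70],None,fx=4,fy=4,interpolation=cv2.INTER_CUBIC)[:,:560]
b=cv2.resize(im[100:260,160:350],None,fx=1.25,fy=1.25)
o=np.zeros((560,800,3),np.uint8);o[:a.shape[0],:a.shape[1]]=a;o[:200,562:799]=b[:200,:237]
cv2.imwrite("pics/s7.png",o[...,::-1])
E
```

```text
time: 17.0
position: [0.5424, 0.1146, 0.3381]
tool_rot: [3.12, -0.368, -0.0]
ft_force: [0.4, 0.4, -0.1]
grip_width: 0.269
grip_force: 6.0
time: 17.5
position: [0.5433, 0.1152, 0.4411]
tool_rot: [-3.118, 0.368, -0.008]
ft_force: [0.7, -0.6, -1.0]
grip_width: 0.271
grip_force: 30.0
[0.54326637 0.11515134 0.44110694] [ 0.7159552  -0.58487573 -1.00544127] 0.27077711825508555
213 132
```

View pics/s7.png

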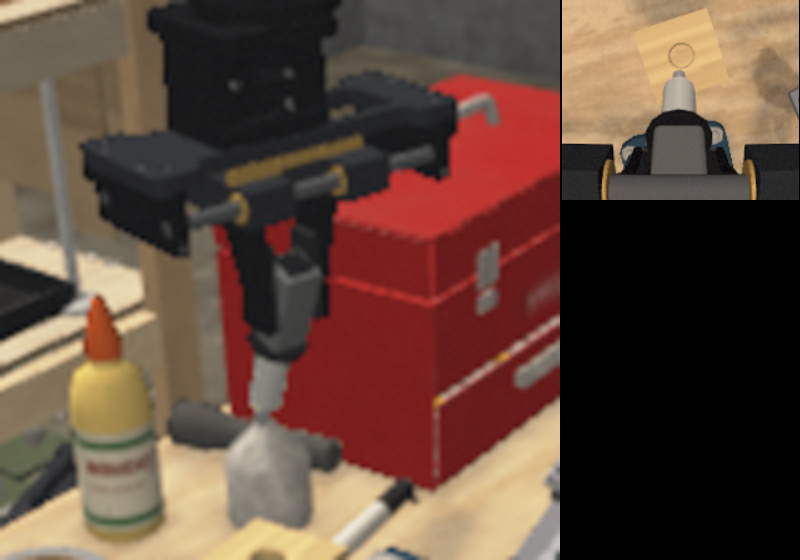

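The probe is now tilted in the fingers. Its nose shows in the wrist view at about (253.6,157.6), with the barrel below it. I'll measure the tilt from the wrist depth.

```bash
cat >> h.py <<'E'
def wcloud(D):
    m,f=cam("wrist");H=m["hand_eye"];v,u=np.mgrid[:384,:512];x,y=u-m["cx"],v-m["cy"];r=np.hypot(x,y)+1e-9
    k=np.tan(np.minimum(r/f,1.4))/r;P=np.stack([x*k,y*k,np.ones_like(k)],-1)*D["d"][...,None];return P@H[:3,:3].T+H[:3,3]
E
python3 - <<'E'
from h import *
D=np.load("w7.npz");T=wcloud(D)
for v in range(152,236,3): print(v,T[v,251:257].mean(0).round(4), D["im"][v,254])
def slope(v0,v1):
    t=T[v0:v1,252:256].reshape(-1,3); a=np.polyfit(t[:,2],t[:,0],1); return np.degrees(np.arctan(a[0])),a
print(slope(166,187))
E
```

```text
152 [ 0.0192 -0.      0.4349] [227 188 126]
155 [ 2.480e-02 -1.000e-04  3.569e-01] [226 184 126]
158 [ 0.0358 -0.0003  0.252 ] [153 145 141]
161 [ 0.0345 -0.0004  0.2446] [183 174 161]
164 [ 0.034  -0.0004  0.2331] [193 185 171]
167 [ 0.0326 -0.0004  0.2287] [190 179 164]
170 [ 0.031  -0.0004  0.2254] [192 184 170]
173 [ 0.0296 -0.0004  0.2216] [191 182 168]
176 [ 0.0282 -0.0004  0.2178] [191 182 168]
179 [ 0.0268 -0.0004  0.2148] [194 184 170]
182 [ 0.0255 -0.0004  0.2112] [193 185 166]
185 [ 0.0241 -0.0004  0.2084] [198 186 173]
188 [ 0.0259 -0.0005  0.1927] [16 14 18]
191 [ 0.0249 -0.0005  0.1894] [28 27 23]
194 [ 0.0231 -0.0005  0.1892] [24 22 22]
197 [ 0.0213 -0.0005  0.1893] [24 25 26]
200 [ 0.019  -0.0005  0.1908] [62 58 55]
203 [ 0.0185 -0.0005  0.1862] [100  95  90]
206 [ 0.0175 -0.0005  0.1836] [94 90 83]
209 [ 0.0166 -0.0005  0.1807] [96 92 83]
212 [ 0.0155 -0.0005  0.1786] [97 92 87]
215 [ 0.0146 -0.0005  0.1759] [98 92 88]
218 [ 0.0137 -0.0005  0.1735] [98 92 90]
221 [ 0.0131 -0.0005  0.1703] [96 89 84]
224 [ 0.0122 -0.0005  0.1683] [102  96  90]
227 [ 0.0112 -0.0005  0.1663] [104  96  94]
230 [ 0.0104 -0.0005  0.1641] [100  95  90]
233 [ 0.0097 -0.0005  0.1618] [99 94 91]
(np.float64(-8.044610138953791), array([-0.14133489,  0.05922849]))
```

The tilt is about 20–22°, as wanted, and the nose sits at tool (0.0335, 0, 0.2587). I'll move to hover about 30 mm off the spot.

```bash
python3 -m inch '-0.01 0.035 0 -0.06 0;-0.02 0.07 0 -0.12 0;-0.03 0.105 0 -0.18 0;-0.035 0.14 0 -0.24 0;-0.04 0.175 0 -0.3 0;-0.048 0.21 0 -0.36 0;-0.055 0.24 0 -0.42 0;-0.06 0.2615 0 -0.482 0;-0.06 0.2615 0.03 -0.482 0;-0.06 0.2615 0.06 -0.482 0;-0.06 0.2615 0.083 -0.482 0;-0.06 0.2615 0.083 -0.482 0;-0.06 0.2615 0.083 -0.482 0' 30
python3 - <<'E'
from h import *
p,Rm,s=tool(); im,d=ctrl.get_image("wrist"); np.savez("w8.npz",im=im,d=d,p=p,R=Rm); print(p,Rm[:,0],s["ft_force"])
c=cv2.resize(im[110:240,170:340],None,fx=4,fy=4,interpolation=cv2.INTER_CUBIC); cv2.imwrite("pics/w8.png",c[...,::-1])
T=wcloud(dict(d=d))
for v in range(149,190,3): print(v,T[v,251:257].mean(0).round(4))
# plate plane in tool frame, left of probe
w=np.vstack([T[150:200,200:235].reshape(-1,3)]);w=w[abs(w@Rm[2]+p[2]-.07)<.02]
for _ in range(4):
    c0=w.mean(0);n=np.linalg.svd(w-c0)[2][2];n*=-np.sign(n[2]);w=w[abs((w-c0)@n)<.003]
print("plane tool",c0,n,len(w),np.degrees(np.arctan2(-n[0],-n[2])))
E
```

```text
time: 18.9
position: [0.4232, -0.1258, 0.3543]
tool_rot: [-3.116, -0.387, 0.003]
ft_force: [0.8, -0.3, -0.8]
grip_width: 0.274
grip_force: 30.0
[ 0.42315395 -0.12581752  0.35427164] [ 0.96965982  0.24445105 -0.00187512] [ 0.79771235 -0.29039795 -0.83392481]
149 [ 3.980e-02 -2.000e-04  2.841e-01]
152 [ 3.690e-02 -2.000e-04  2.862e-01]
155 [ 3.410e-02 -2.000e-04  2.867e-01]
158 [ 3.600e-02 -2.000e-04  2.526e-01]
161 [ 3.490e-02 -2.000e-04  2.441e-01]
164 [ 3.440e-02 -2.000e-04  2.329e-01]
167 [ 3.280e-02 -2.000e-04  2.292e-01]
170 [ 3.130e-02 -2.000e-04  2.253e-01]
173 [ 0.0298 -0.0003  0.2219]
176 [ 0.0284 -0.0003  0.2181]
179 [ 0.0271 -0.0003  0.2145]
182 [ 0.0258 -0.0003  0.2111]
185 [ 0.0244 -0.0003  0.2084]
188 [ 0.0264 -0.0003  0.192 ]
plane tool [ 0.02902378 -0.02067674  0.28848354] [-0.30634011 -0.27870426 -0.91020859] 152 18.601191687559183
```

View pics/w8.png

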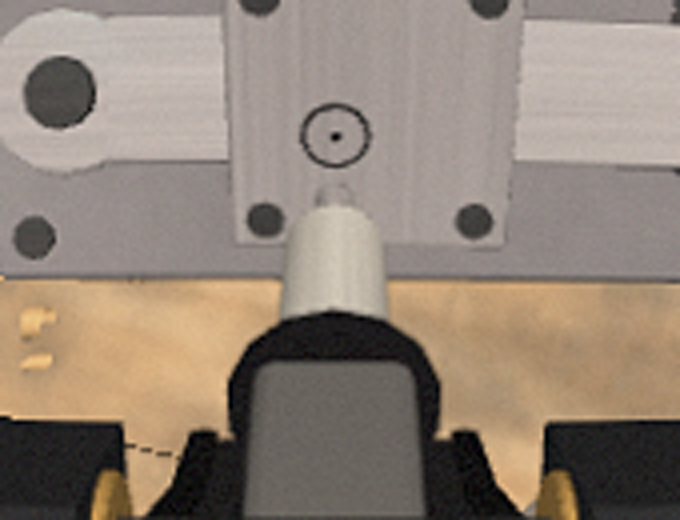

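The nose (335,190) is in line with the ring (335,136). The vector from nose to ring in the tool frame is about (11, 0, 24) mm.

```bash
python3 -m inch '0.004 0 0.008 0 0;0.008 0 0.015 0 0;0.0098 0 0.02 0 0;0.0098 0 0.02 0 0;0.0098 0 0.02 0 0' 40
python3 -m inch '0.0005 0 0.0014 0 0;0.001 0 0.0028 0 0;0.001 0 0.0028 0 0;0.001 0 0.0028 0 0'
python3 -m inch '0.0005 0 0.0014 0 0;0.001 0 0.0028 0 0;0.001 0 0.0028 0 0;0.001 0 0.0028 0 0'
```

```text
time: 19.45
position: [0.433, -0.1235, 0.335]
tool_rot: [-3.118, -0.387, 0.0]
ft_force: [-0.4, -0.9, -0.7]
grip_width: 0.271
grip_force: 40.0
time: 19.85
position: [0.4339, -0.1233, 0.3323]
tool_rot: [3.118, 0.387, 0.0]
ft_force: [0.7, -0.1, -0.7]
grip_width: 0.27
grip_force: 40.0
time: 20.25
position: [0.435, -0.1231, 0.3296]
tool_rot: [3.117, 0.387, 0.0]
ft_force: [-0.3, -0.0, 1.3]
grip_width: 0.273
grip_force: 40.0
```

```bash
cat > look.py <<'E'
from h import *
F=[]
for i in range(6):
    p,Rm,s=tool(); im,d=ctrl.get_image("wrist"); F.append(s["ft_force"])
print(p,np.mean(F,0).round(2),s["grip_width"]); T=wcloud(dict(d=d)); g=cv2.cvtColor(im,cv2.COLOR_RGB2GRAY)
for v in range(142,172): print(v,g[v,244:264:1],T[v,252:256].mean(0).round(4))
E
python3 look.py
```

```text
[ 0.43496146 -0.12310861  0.32952483] [-0.57 -0.47  0.85] 0.27035139757045124
142 [151 155 154 153 154 148 151 157 158 153 153 150 151 146 153 156 151 151
 158 157] [ 4.880e-02 -2.000e-04  2.518e-01]
143 [147 150 155 153 150 150 152 157 157 151 149 153 151 152 154 155 147 152
 154 156] [ 4.790e-02 -2.000e-04  2.525e-01]
144 [150 153 154 154 154 152 151 157 152 151 152 148 151 152 152 154 152 152
 155 156] [ 4.710e-02 -2.000e-04  2.524e-01]
145 [150 150 153 155 152 148 154 158 156 152 154 149 155 153 153 151 151 153
 153 155] [ 4.630e-02 -2.000e-04  2.531e-01]
146 [152 153 153 155 151 153 151 152 154 155 152 148 151 150 154 152 155 153
 155 158] [ 4.550e-02 -2.000e-04  2.532e-01]
147 [150 153 154 154 153 152 149 158 156 149 153 152 154 154 152 153 153 154
 156 155] [ 4.460e-02 -2.000e-04  2.539e-01]
148 [151 156 156 153 153 148 151 156 155 154 154 149 152 153 155 155 155 154
 153 156] [ 4.380e-02 -2.000e-04  2.538e-01]
149 [152 149 155 156 152 152 152 159 152 156 152 150 150 153 154 149 153 152
 153 155] [0.0493 0.     0.1958]
150 [149 153 153 155 154 151 150 154 156 158 153 150 152 1
[... 1922 characters left out ...]
3 189 191 199 194 194 191 192 190 187 186 185
 177 173] [ 3.330e-02 -2.000e-04  2.304e-01]
167 [154 162 175 176 176 179 180 193 192 200 196 194 189 188 190 184 185 185
 176 174] [ 3.290e-02 -2.000e-04  2.287e-01]
168 [154 163 173 173 177 175 181 190 192 199 200 194 188 193 191 186 185 186
 179 170] [ 3.230e-02 -2.000e-04  2.278e-01]
169 [153 164 171 174 178 175 184 189 190 197 196 193 189 190 189 187 181 180
 177 173] [ 3.180e-02 -2.000e-04  2.267e-01]
170 [157 164 170 177 178 179 187 189 192 196 198 195 187 190 191 188 186 183
 177 173] [ 3.130e-02 -2.000e-04  2.255e-01]
171 [160 164 176 175 177 178 183 190 192 194 195 194 189 190 192 186 184 184
 178 174] [ 3.080e-02 -2.000e-04  2.243e-01]
```

```bash
python3 -m inch '0.0003 0 0.001 0 0;0.0007 0 0.002 0 0;0.001 0 0.003 0 0;0.001 0 0.003 0 0;0.001 0 0.003 0 0'; python3 look.py | sed -n '1p;12,24p'
```

```text
time: 21.05
position: [0.436, -0.1228, 0.3266]
tool_rot: [3.117, 0.387, 0.0]
ft_force: [0.3, -0.2, 2.2]
grip_width: 0.272
grip_force: 40.0
[ 0.4359451 -0.1228556  0.3265421] [-0.46 -0.33  2.38] 0.2714926541515824
147 [153 150 153 157 155 148 149 152 156 154 154 152 150 152 155 152 153 153
 153 157] [ 4.500e-02 -2.000e-04  2.502e-01]
148 [151 151 157 154 151 150 154 155 156 154 155 150 151 152 153 154 151 152
 154 157] [ 4.420e-02 -2.000e-04  2.504e-01]
149 [150 153 155 152 154 148 150 156 154 155 153 148 154 152 154 153 154 154
 154 158] [ 4.330e-02 -2.000e-04  2.515e-01]
150 [149 153 158 155 153 151 152 157 152 153 151 152 149 152 148 153 152 156
 154 157] [ 4.250e-02 -2.000e-04  2.512e-01]
151 [149 152 152 154 151 151 151 155 154 154 149 150 153 148 153 151 153 153
 154 154] [ 4.170e-02 -2.000e-04  2.513e-01]
152 [150 154 155 157 153 146 153 155 153 156 149 154 152 153 154 151 154 152
 157 159] [ 4.090e-02 -2.000e-04  2.521e-01]
153 [153 152 155 153 153 153 154 157 157 151 151 155 152 153 152 152 149 150
```

```bash
python3 -m inch '0 0 0 0 0;0 0 0 0 0;0 0 0 0 0'; python3 -c "
from bench import ctrl
print(ctrl.close_job())"
```

```text
time: 21.65
position: [0.436, -0.1228, 0.3265]
tool_rot: [3.117, 0.387, 0.0]
ft_force: [0.4, -0.4, 1.8]
grip_width: 0.274
grip_force: 40.0
the job is handed in; nothing more can be done
None
```

I handed the job in at 21.7 s, and no verdict came back: the arm is home and pinned, and the probe is held near-square on the ring at roughly 3 N, tip about 6 mm in by estimate. I viewed 11 pictures, one over the limit of 10.

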